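# Load a tip comb into its slotted dock

## Robot

A 6-joint arm with a two-finger parallel gripper is mounted at the origin on a cart in front of the work surface, level with it; the furniture and walls round the work are solid. World frame = base frame: x ahead of the robot, y to its left, z up, the work surface at z = 0. Lengths are in m, angles in rad, forces in N, time in s.
With the tool pointing down it reaches from about 0.375 to 0.9 m from the base axis. Payload 3.1 kg.
Tool frame: the origin (TCP) lies midway between the tips of the shut fingers; the grasp point (between the pads) lies 19 mm behind it (manip.hold_point_z is the distance from the TCP to the grasp point, in m); x points along the fingers, y is the direction in which the jaws open and shut, and the axes are right-handed (so a half turn about x gives the same grasp; the last joint's range is limited). The gripper opens to 85 mm and grips with 20 to 120 N. Pads are 22 mm wide; open, the fingers measure 114 mm over their backs; the gripper's body (76 mm by 85 mm) begins 54 mm behind the grasp point. The pads swing forward as they close: fully open they stand 13 mm farther back than shut.
Start: joints at [-1.504, 0.527, 1.433, -0, 1.181, -0.178], TCP at [0.152, -0.606, 0.231] pointing down, gripper open.
Joint ranges: [-3.08, 3.08], [-0.75, 2.2], [0.22, 2.44], [-1.43, 4.57], [0, 2.65], [-2.85, 2.85]. Speed limits (rad/s): [2.79, 2.79, 3.14, 3.14, 3.14, 3.14].

## Interface

Orientations are given as a unit quaternion [x, y, z, w].
In Python, from station import manip, snapshot gives the robot as it stands.
- The arm moves only by the tool play_rows, never from a script. Its argument "series" is a list of rows, each a list of 4 numbers: the shift along the tool's x, y, z in m, then the turn about the tool's x in degrees. In form: [[tx, ty, tz, spin], ...]. A call has 1 to 20 rows; each row is the pose to reach, as a shift and turn from the pose measured when the call began, along the tool's axes at that moment; what a row does not reach only later rows make up. A row lasts 1/10 s, in which the tool goes at most 50 mm and 8.59 degrees, less where a joint would pass 70% of its speed; a pose out of reach is approached as far as the arm can. A call with a gripper value outside its range is refused whole. "claw" is the opening in per cent of the stroke, from 0 (shut) to 100 (fully open), set as the call begins (left out, the last holds). The fingers move at their own pace and stop on an object; "force" is the grip in N (left out, the last holds). Time passes only in rows, so rows that repeat a pose let the fingers close. It gives the time, the measured TCP pose, the force and the opening at its end, in the units of the state.
- manip.sense(): the state, without advancing time (a new reading comes with each control period).
- snapshot(name): name is "scene" or "top"; returns a dict with "image" (400x640x3 uint8, blue, green, red), "depth" (400x640 float32, m along the optical axis (not along the pixel's ray), 0 where there is no reading), "fov_y" (degrees; the focal length in pixels is half the picture's height over the tangent of half this angle, whatever the lens; pixels are square), "cx", "cy" (the principal point, pixels), "R" (3x3) and "t" (3): a world point X has camera coordinates R X + t. Camera axes: x right, y down, z forward; pixel columns grow to the right and rows downward; lengths in m; the calibration is good to about 2 mm. A picture is of the moment at which its call begins.
- manip.sign_off(): hands the job in, once; it reports no verdict.
The state is a dict: "t": time; "q": joint angles; "qd": joint speeds; "tau": joint torques, N m; "tcp_pos": TCP position; "tool_rot": TCP orientation; "force": force on the tool from outside, world axes, zero at the start; "ft_torque": the same for the moment, N m; "finger_gap": opening from 0.0 (shut) to 1.0 (fully open).
Only numpy, scipy, OpenCV 4.12 (cv2) and the standard library are available. Lean on these libraries where they do the work, as an engineer would, in place of code of your own. Each camera call takes 0.05 s, during which the arm holds its last target.

## Task

Lift the orange five-toothed tip comb out of its grey stand and load it into the blue slotted dock: lower it upright so that all five teeth enter their slots, feeling for the slots because the block may be clamped off-centre in its frame, then press it gently home until the sprung steel catches at both ends of the block have snapped over the ends of its spine, and let go. Do not force the teeth, and leave the stopper, the small vial and the septum near it where they stand.

Things in the scene. Friction and masses are not known exactly. Their poses are not given: they have to be found in the camera images.
- comb_grip (a point): Centre of the grip fin of the loose orange tip comb (about 70 g): fin 12 mm thick (x), 44 long (y), 28 high, this point half-way up; take it from above across the 12 mm. It stands on a spine 12 x 96 x 14 mm (x, y, z) whose underside lies 28 mm below this point. x across the comb, y along the row of teeth, z up; the comb is the same either way round.
- tip_comb: The same comb; origin at the centre of the spine's underside, same axes. Five white round teeth, 6 mm in diameter with flat tips, hang 40 mm below it in a row along y at 16 mm pitch (y = -32, -16, 0, 16, 32 mm). The teeth are brittle: comb and dock must never push on each other with more than 40 N.
- stand: Fixed grey stand, 60 x 124 mm (x, y), 64 mm high, origin at the centre of its underside on the worktop. The comb hangs in it along the stand's y, the spine's ends on two uprights 58 mm above the worktop between small lips (about 2 mm of play across, 4 mm to each end); lift it straight up by 50 mm or more to clear it.
- catch_level (a point): Fixed to the dock frame, 20 mm above dock_top, in the gap between the two catches: a steel post on each end of the block carries a sprung slanted catch, up to 35 mm above the block's top, moving with the block. The spine's ends push them apart 25 to 17 mm before home (about 5 to 10 N downward in all) and they snap back over the spine when it is home.
- dock: Fixed aluminium dock frame 64 x 170 mm (x, y), origin at the centre of its underside on the worktop. In it stands a blue block, 40 x 100 mm, centred across (x) but clamped up to 9 mm off-centre along y, either way. This shift is not in the measured pose: see it or feel for it. The block stays put under permitted forces.
- dock_top (a point): Fixed to the dock frame, not to the block: 54 mm above the dock's origin, level with the block's top; same axes. The block's top has five slots in a row along y at 16 mm pitch, the middle one at the block's (shifted) centre, each 8 mm along y, 11 mm along x, 43 mm deep. Fully home, the spine's underside lies on the block's top: comb_grip 28 mm above this point.
- frost_stopper: Bystander: loose frosted white tapered stopper, 29 mm wide, 43 mm high, origin at its underside.
- small_vial: Bystander: loose small vial with black cap, 18 mm wide, 34 mm high, origin at its underside.
- septum: Bystander: loose white rubber septum, 30 mm wide, 30 mm high, origin at its underside.

How it is judged:
By the outcome, as a careful person would: the job done as asked, in the order asked, and still so for the second after the job is handed in, with the robot touching nothing.
It also fails if it takes over 72 s, if anything falls off the work surface, if the arm or the gripper's body presses on something with over 40 N, if the wrist force passes 120 N, or if a joint passes its speed limit or range.

## Working session

There is one attempt and no reset: what is moved stays moved. The work goes in short steps, Python scripts to look and compute and a tool call to move; the robot and the scene stay as the last step left them, time stands still between calls to the robot, and variables do not carry over. Pictures are saved under pics/ and viewed, and the job is handed in when it is done.

Besides the shell and the picture viewer there is one more tool, called after "Request:" as a command line: name --pt "numbers of a row" for each row, then --argument value for the rest. play_rows: Moves the arm, as the interface text tells. Its arguments: {"type":"object","properties":{"series":{"type":"array","items":{"type":"array","items":{"type":"number"}}},"claw":{"type":"number"},"force":{"type":"number"}},"required":["series"]}

```bash
mkdir -p pics; ls; cat > h.py <<'E'
import numpy as np, cv2
from station import manip, snapshot
def K(s):
    f=s["image"].shape[0]/2/np.tan(np.radians(s["fov_y"])/2); return f
def pts(s):
    f=K(s);h,w=s["depth"].shape;u,v=np.meshgrid(np.arange(w),np.arange(h));z=s["depth"]
    c=np.stack([(u-s["cx"])/f*z,(v-s["cy"])/f*z,z],-1)
    return (c-s["t"])@np.array(s["R"])
def plane(s,u,v,z):
    f=K(s);R=np.array(s["R"]);d=R.T@np.array([(u-s["cx"])/f,(v-s["cy"])/f,1]);o=-R.T@np.array(s["t"])
    return o+d*(z-o[2])/d[2]
E
python3 - <<'E'
from h import *
import pickle
S={}
for n in ["scene","top"]:
    s=snapshot(n);S[n]=s;cv2.imwrite(f"pics/{n}0.png",s["image"]);print(n,s["fov_y"],s["cx"],s["cy"],np.round(-np.array(s["R"]).T@s["t"],3))
pickle.dump(S,open("s0.pkl","wb"))
print(manip.sense(),manip.hold_point_z)
E
```

```text
pics
scene 56.31008889905849 317.203284556804 202.81108764413324 [-0.173  0.508  0.502]
top 47.5150171291449 317.94867914256776 201.15236115591443 [0.471 0.118 1.199]
{'t': 0.1, 'q': array([-1.50448269e+00,  5.28368010e-01,  1.43379123e+00, -1.63250752e-05,
        1.18136357e+00, -1.78469196e-01]), 'qd': array([-6.15850740e-04, -1.74703488e-03, -2.34758097e-03,  1.76661594e-03,
       -8.45741653e-04,  2.62061534e-05]), 'tau': array([ 8.63061678e-05, -4.43304598e+01, -1.78586107e+01, -1.94241397e-04,
        3.86319822e-03, -8.14304229e-06]), 'tcp_pos': array([ 0.15146565, -0.60570729,  0.23042922]), 'tool_rot': array([ 0.7018496 ,  0.08701168, -0.70178377,  0.0856484 ]), 'force': array([-0.07427826,  0.14503612, -0.93385453]), 'ft_torque': array([0.03827147, 0.03663151, 0.00523402]), 'finger_gap': 0.9989535145656683} 0.0187
```

View pics/scene0.png

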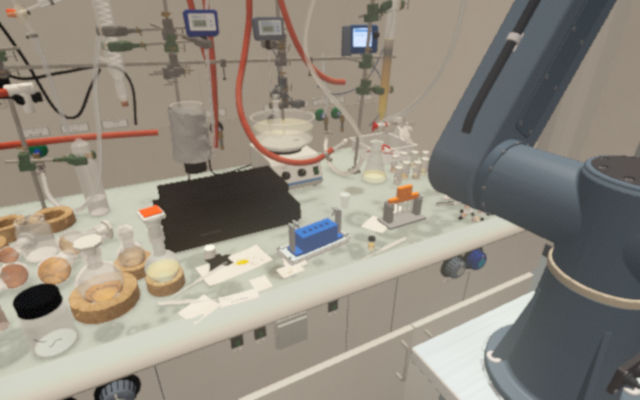

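View pics/top0.png

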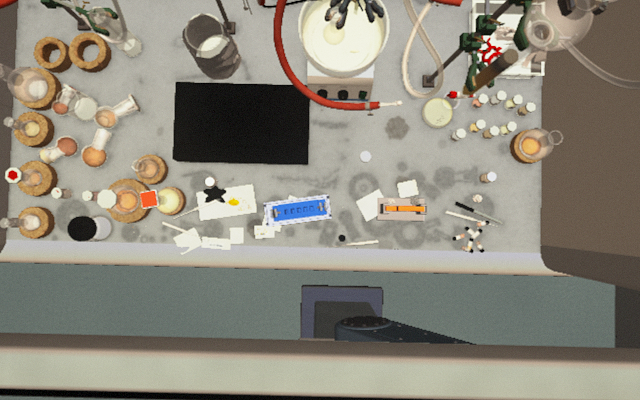

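The scene view shows the blue dock at about (316,238) and the orange comb in its grey stand at (404,200). In the top view the dock is at (300,210) and the comb at (403,208). I'll zoom in and measure next.

```bash
python3 - <<'E'
from h import *
import pickle
S=pickle.load(open("s0.pkl","rb"))
s=S["top"];c=cv2.resize(s["image"][150:255,250:450],None,fx=4,fy=4,interpolation=cv2.INTER_CUBIC);cv2.imwrite("pics/topz.png",c)
t=S["scene"];c=cv2.resize(t["image"][165:275,270:440],None,fx=4.5,fy=4.5,interpolation=cv2.INTER_CUBIC);cv2.imwrite("pics/scz.png",c)
print(K(s),np.round(s["R"],3))
for n,s in S.items():
    P=pts(s);hsv=cv2.cvtColor(s["image"],cv2.COLOR_BGR2HSV)
    roi=np.zeros(hsv.shape[:2],bool)
    if n=="top": roi[180:240,255:450]=1
    else: roi[170:270,275:440]=1
    for nm,lo,hi in [("orange",(5,120,80),(20,255,255)),("blue",(100,120,60),(125,255,255))]:
        m=(cv2.inRange(hsv,lo,hi)>0)&roi
        p=P[m];v,u=np.nonzero(m)
        print(n,nm,m.sum(),u.min(),u.max(),v.min(),v.max(),"z pct",np.round(np.percentile(p[:,2],[1,10,30,50,70,90,99]),4),np.round(np.median(p,0),4))
        r=cv2.minAreaRect(np.c_[u,v].astype(np.float32));print(r)
E
```

```text
454.3730391625714 [[ 0.026 -1.     0.002]
 [-0.999 -0.026 -0.035]
 [ 0.035 -0.001 -0.999]]
scene orange 298 388 418 185 202 z pct [0.0582 0.0623 0.0683 0.0736 0.0855 0.0975 0.1127] [ 0.4924 -0.0949  0.0736]
((402.03607177734375, 193.40328979492188), (14.887557029724121, 30.805789947509766), 76.75948333740234)
scene blue 443 295 341 219 254 z pct [0.0146 0.0172 0.0513 0.0524 0.053  0.0537 0.0544] [0.4803 0.1728 0.0524]
((314.2093505859375, 234.76026916503906), (22.96316146850586, 49.389774322509766), 67.69379425048828)
top orange 197 385 423 206 211 z pct [0.0106 0.0702 0.0732 0.0769 0.1002 0.103  0.1053] [ 0.498  -0.0951  0.0769]
((404.0, 208.5), (5.0, 38.0), 90.0)
top blue 712 273 326 200 220 z pct [0.0088 0.0176 0.0523 0.0543 0.0558 0.0576 0.0802] [0.4884 0.1639 0.0543]
((299.1354064941406, 209.51528930664062), (15.3309907913208, 52.60115432739258), 82.40535736083984)
```

```bash
sleep 0
```

```text
(no output)
```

View pics/topz.png

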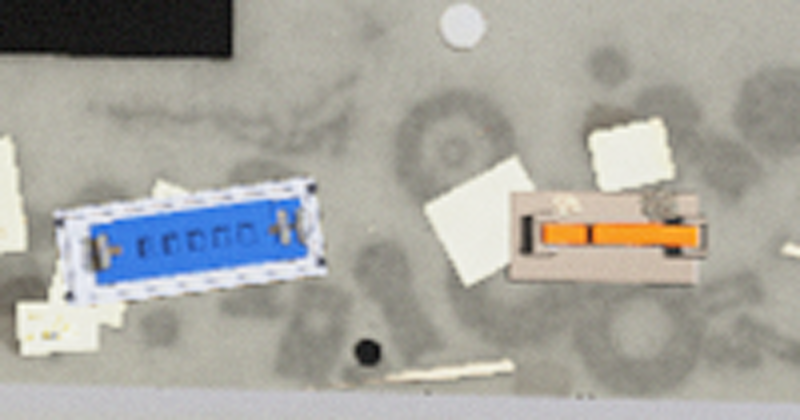

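View pics/scz.png

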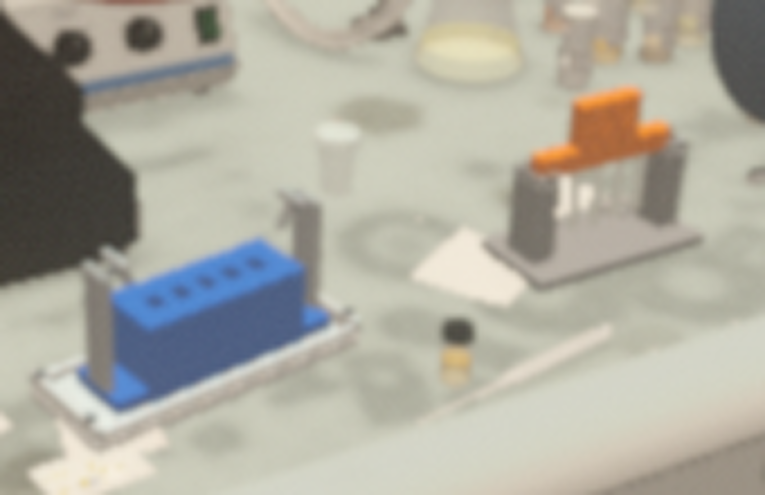

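The zoomed pictures show five dark slots in the blue block, from about (287,211) to (312,208) in full-image pixels. They also show the catches at both ends, the black-capped vial at (342,238), and a white tapered stopper at (366,156). The comb's spine runs nearly along image columns 386–424. Next I'll measure the slots and the comb.

```bash
cat > meas.py <<'E'
from h import *
def sub(s,x0,x1,y0,y1,k=8):
    return cv2.resize(s["image"][y0:y1,x0:x1],None,fx=k,fy=k,interpolation=cv2.INTER_CUBIC)
def px(u,v,x0,y0,k=8): return (u+.5)/k-.5+x0,(v+.5)/k-.5+y0
def blobs(m,x0,y0,amin,amax,k=8):
    n,l,st,c=cv2.connectedComponentsWithStats(m.astype(np.uint8))
    return [(px(*c[i],x0,y0,k),st[i,4]/k/k,st[i]) for i in range(1,n) if amin<st[i,4]/k/k<amax]
def slots(s,box,amin=2,amax=40,z=.054):
    x0,x1,y0,y1=box
    im=sub(s,*box);hsv=cv2.cvtColor(im,cv2.COLOR_BGR2HSV);v=hsv[...,2].astype(float)
    blue=cv2.inRange(hsv,(95,90,0),(130,255,255))>0
    g=cv2.morphologyEx(hsv[...,2],cv2.MORPH_BLACKHAT,np.ones((41,41),np.uint8))
    return g,blue,hsv
E
python3 - <<'E'
from meas import *
import pickle
S=pickle.load(open("s0.pkl","rb"))
for n,box in [("top",(275,325,200,220)),("scene",(295,340,218,245))]:
    s=S[n];g,b,h=slots(s,box)
    print(n,np.percentile(g,[50,80,90,95,99]))
    for th in (35,45,55):
        out=[]
        for (p,a,st) in blobs(g>th,box[0],box[2],2,40):
            w=plane(s,*p,.054);out.append((np.round(p,2),round(a,1),np.round(w[:2],4)))
        print(th);[print("  ",*o) for o in sorted(out,key=lambda o:o[0][0])]
# comb
for n,box in [("top",(380,430,198,218)),("scene",(380,425,180,206))]:
    s=S[n];h=cv2.cvtColor(sub(s,*box),cv2.COLOR_BGR2HSV);m=cv2.inRange(h,(5,130,90),(22,255,255))
    v,u=np.nonzero(m);r=cv2.minAreaRect(np.c_[u,v].astype(np.float32));print(n,px(*r[0],box[0],box[2]),np.array(r[1])/8,r[2])
    P=pts(s);hh=cv2.cvtColor(s["image"],cv2.COLOR_BGR2HSV);mm=cv2.inRange(hh,(5,100,60),(22,255,255))>0
    roi=np.zeros_like(mm);roi[box[2]:box[3],box[0]:box[1]]=1;mm&=roi
    for a,bb in [(.092,.11),(.064,.08)]:
        q=mm&(P[...,2]>a)&(P[...,2]<bb);p=P[q];vv,uu=np.nonzero(q)
        print(n,a,len(p),np.round(p.mean(0),4),np.round(p.min(0),4),np.round(p.max(0),4),uu.min(),uu.max(),vv.min(),vv.max())
E
```

```text
top [ 5. 21. 41. 60. 89.]
35
   [275.06 215.44] 5.0 [0.472  0.2237]
   [278.28 200.06] 9.2 [0.511  0.2167]
   [278.29 212.11] 9.2 [0.4806 0.2158]
   [284.97 211.24] 10.0 [0.4833 0.199 ]
   [291.53 210.03] 13.0 [0.4867 0.1826]
   [297.8  209.06] 11.2 [0.4896 0.1668]
   [304.07 207.84] 8.2 [0.4931 0.1511]
   [310.87 205.97] 5.1 [0.4982 0.1341]
45
   [274.98 215.72] 3.4 [0.4713 0.2238]
   [278.02 199.99] 7.5 [0.5112 0.2173]
   [278.36 212.13] 7.3 [0.4806 0.2156]
   [284.94 211.28] 8.0 [0.4832 0.1991]
   [291.46 210.03] 10.2 [0.4867 0.1828]
   [297.35 210.84] 2.7 [0.4851 0.1679]
   [297.98 207.95] 4.9 [0.4924 0.1665]
   [304.39 206.92] 3.8 [0.4954 0.1504]
   [310.97 205.94] 3.4 [0.4983 0.1339]
   [319.18 207.72] 16.8 [0.4944 0.1131]
   [323.35 205.93] 13.7 [0.4992 0.1027]
55
   [274.9 215.9] 2.3 [0.4709 0.224 ]
   [277.51 199.92] 5.5 [0.5113 0.2186]
   [278.43 212.13] 5.9 [0.4806 0.2154]
   [284.93 211.26] 6.4 [0.4832 0.1991]
   [291.37 210.03] 7.5 [0.4867 0.183 ]
   [297.74 207.95] 3.1 [0.4924 0.1671]
   [304.27 206.93] 2.2 [0.4954 0.1507]
   [311.05 205.93] 2.1 [0.4983 0.1337]
   [318.
[... 568 characters left out ...]
1824]
   [338.53 237.89] 3.0 [0.4211 0.142 ]
55
   [296.68 218.1 ] 5.6 [0.5429 0.1873]
top (404.43750953674316, 207.93724632263184) [38.84975052  6.22314072] 2.3184006214141846
top 0.092 92 [ 0.4979 -0.0977  0.1008] [ 0.4911 -0.119   0.0953] [ 0.5035 -0.0758  0.1064] 397 415 206 211
top 0.064 95 [ 0.4977 -0.0943  0.0729] [ 0.4921 -0.1487  0.0643] [ 0.5032 -0.05    0.0783] 385 424 206 211
scene (402.09599113464355, 193.34592819213867) [14.72659302 30.79231453] 76.70919799804688
scene 0.092 63 [ 0.4944 -0.095   0.097 ] [ 0.4881 -0.1173  0.0921] [ 0.5024 -0.0764  0.1007] 397 411 184 190
scene 0.064 147 [ 0.4936 -0.0955  0.0708] [ 0.489  -0.1451  0.064 ] [ 0.5041 -0.0504  0.0797] 388 418 192 202
```

```bash
python3 - <<'E'
from meas import *
import pickle
from scipy.spatial.transform import Rotation as Ro
S=pickle.load(open("s0.pkl","rb"))
for n,box in [("top",(265,335,190,230)),("scene",(285,345,212,262))]:
    s=S[n];P=pts(s);hh=cv2.cvtColor(s["image"],cv2.COLOR_BGR2HSV);m=cv2.inRange(hh,(100,110,60),(125,255,255))>0
    roi=np.zeros_like(m);roi[box[2]:box[3],box[0]:box[1]]=1;m&=roi&(P[...,2]>.046)&(P[...,2]<.062)
    v,u=np.nonzero(m);w=np.array([plane(s,a,b,.054)[:2] for a,b in zip(u,v)])
    r=cv2.minAreaRect((w*1000).astype(np.float32));print(n,r,w.mean(0))
# upsampled hue/val-based blue top outline (top)
s=S["top"];box=(265,335,190,230);h=cv2.cvtColor(sub(s,*box),cv2.COLOR_BGR2HSV)
print(np.percentile(h[...,2][(h[...,0]>100)&(h[...,0]<125)&(h[...,1]>150)],[5,25,50,75,95]))
cv2.imwrite("pics/dock8.png",sub(s,*box,10))
t=S["scene"];cv2.imwrite("pics/dockS.png",sub(t,285,350,205,262,11))
cv2.imwrite("pics/comb8.png",sub(s,375,435,190,230,12))
print(Ro.from_quat(manip.sense()["tool_rot"]).as_matrix().round(4))
E
```

```text
top ((488.0176696777344, 166.2021026611328), (38.47330856323242, 99.85386657714844), 9.095173835754395) [0.48817478 0.16614188]
scene ((480.22821044921875, 168.22335815429688), (42.981544494628906, 102.0985107421875), 9.371617317199707) [0.47997826 0.16966481]
[183. 218. 226. 228. 230.]
[[-1.000e-04  2.424e-01 -9.702e-01]
 [ 1.900e-03 -9.702e-01 -2.424e-01]
 [-1.000e+00 -1.900e-03 -3.000e-04]]
```

View pics/dock8.png

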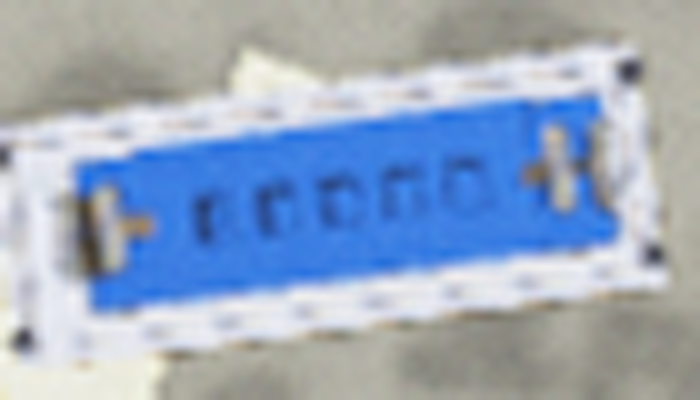

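View pics/comb8.png

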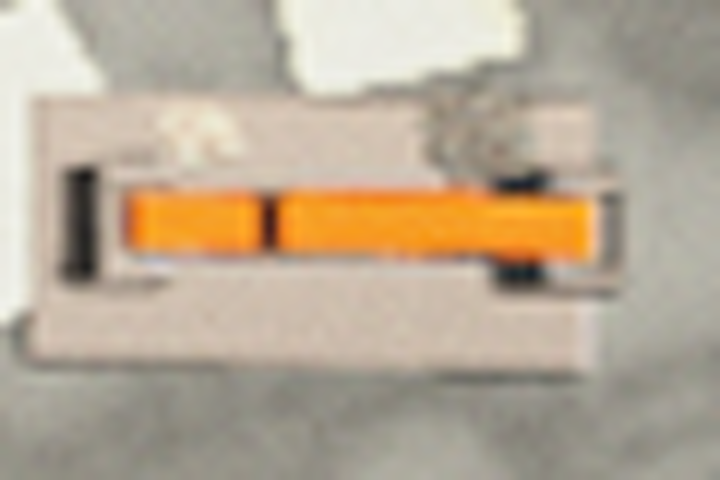

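```bash
python3 - <<'E'
from meas import *
import pickle
S=pickle.load(open("s0.pkl","rb"));s=S["top"]
f=lambda u,v,z,k=12,x0=375,y0=190: plane(s,*px(u,v,x0,y0,k),z).round(4)
print("spine L",f(124,222,.072),"R",f(599,229,.072),"fin L",f(274,222,.1),f(274,188,.1),f(274,255,.1))
print("stand", f(35,362,.006),f(585,375,.006),f(35,95,.006),f(592,100,.006))
print("block mid slot",f(337,202,.054,10,265,190))
T=np.array([0.497,-0.097,.22]);m=manip.sense()
from scipy.spatial.transform import Rotation as Ro
R=Ro.from_quat(m["tool_rot"]).as_matrix();print((R.T@(T-m["tcp_pos"])).round(4),np.degrees(np.arctan2(R[1,1],R[0,1])))
t=S["scene"]
print([ (k,S[k]["depth"][156,366] if k=="top" else 0) for k in S])
E
```

```text
spine L [ 0.4975 -0.0498  0.072 ] R [ 0.4986 -0.1481  0.072 ] fin L [ 0.4976 -0.0759  0.1   ] [ 0.5044 -0.0758  0.1   ] [ 0.4909 -0.0761  0.1   ]
stand [ 0.4679 -0.0408  0.006 ] [ 0.4682 -0.1612  0.006 ] [ 0.5263 -0.0396  0.006 ] [ 0.5284 -0.1616  0.006 ]
block mid slot [0.4879 0.1657 0.054 ]
[ 0.0114 -0.4098 -0.4585] -75.97460279251166
[('scene', 0), ('top', np.float32(1.1589738))]
```

The comb's fin centre is at about (0.498, -0.0985), yaw about 0, which agrees with the stand's centre at (0.498, -0.101). The middle slot is at about (0.488, 0.166), yaw about 9°. I'll move above the comb now.

Request:
play_rows --pt "0.01 -0.408 -0.459 -76" --pt "0.01 -0.408 -0.459 -76" --pt "0.01 -0.408 -0.459 -76" --pt "0.01 -0.408 -0.459 -76" --pt "0.01 -0.408 -0.459 -76" --pt "0.01 -0.408 -0.459 -76" --pt "0.01 -0.408 -0.459 -76" --pt "0.01 -0.408 -0.459 -76" --pt "0.01 -0.408 -0.459 -76" --pt "0.01 -0.408 -0.459 -76" --pt "0.01 -0.408 -0.459 -76" --pt "0.01 -0.408 -0.459 -76" --pt "0.01 -0.408 -0.459 -76" --pt "0.01 -0.408 -0.459 -76" --pt "0.01 -0.408 -0.459 -76" --pt "0.01 -0.408 -0.459 -76" --pt "0.01 -0.408 -0.459 -76" --pt "0.01 -0.408 -0.459 -76" --claw 60

```text
t: 1.9
tcp_pos: [0.4974, -0.0998, 0.2214]
tool_rot: [0.501, 0.5, -0.5, 0.499]
force: [-0.2, -0.2, -0.1]
finger_gap: 0.599
```

```bash
cat > st.py <<'E'
from meas import *
from scipy.spatial.transform import Rotation as Ro
m=manip.sense();R=Ro.from_quat(m["tool_rot"]).as_matrix()
print("t",m["t"],"tcp",m["tcp_pos"].round(4),"F",m["force"].round(2),"M",m["ft_torque"].round(2),"gap",round(m["finger_gap"],3));print(R.round(4),np.degrees(np.arctan2(R[1,1],R[0,1])).round(2))
E
python3 st.py; python3 - <<'E'
from h import *
for n in("top","scene"):
    s=snapshot(n);cv2.imwrite(f"pics/{n}1.png",s["image"])
E
```

```text
t 1.9 tcp [ 0.4974 -0.0998  0.2214] F [-0.16 -0.18 -0.12] M [-0.05 -0.01 -0.02] gap 0.599
[[-3.0e-04  1.0e+00 -1.8e-03]
 [ 1.9e-03 -1.8e-03 -1.0e+00]
 [-1.0e+00 -3.0e-04 -1.9e-03]] -0.1
```

View pics/scene1.png

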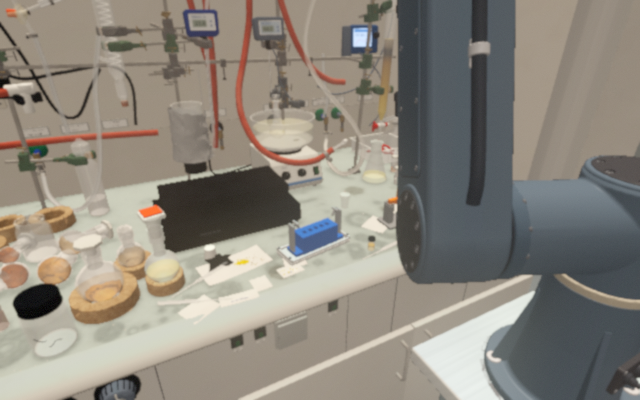

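The arm hides the comb from the scene camera here, but the dock stays in view at (316,238). I'll go straight down to the grasp height.

Request:
play_rows --pt "0.04 0.0005 -0.001 0" --pt "0.08 0.0005 -0.001 0" --pt "0.11 0.0005 -0.001 0" --pt "0.13 0.0005 -0.001 0" --pt "0.145 0.0005 -0.001 0" --pt "0.153 0.0005 -0.001 0" --pt "0.153 0.0005 -0.001 0" --pt "0.153 0.0005 -0.001 0"

```text
t: 2.8
tcp_pos: [0.4985, -0.0984, 0.0689]
tool_rot: [0.501, 0.5, -0.5, 0.499]
force: [0.1, 0.3, -1.1]
finger_gap: 0.601
```

```bash
python3 st.py
```

```text
t 2.8 tcp [ 0.4985 -0.0984  0.0689] F [ 0.06  0.3  -1.08] M [-0.03 -0.03 -0.07] gap 0.601
[[ 7.0e-04  1.0e+00 -1.2e-03]
 [ 1.6e-03 -1.2e-03 -1.0e+00]
 [-1.0e+00  7.0e-04 -1.6e-03]] -0.07
```

Closing the gripper. I'm using a moderate grip so the comb can slip before the force gets near 40 N.

Request:
play_rows --pt "0 0 0 0" --pt "0 0 0 0" --pt "0 0 0 0" --pt "0 0 0 0" --pt "0 0 0 0" --pt "0 0 0 0" --pt "0 0 0 0" --pt "0 0 0 0" --claw 0 --force 30

```text
t: 3.6
tcp_pos: [0.499, -0.0986, 0.0697]
tool_rot: [0.501, 0.499, -0.5, 0.5]
force: [-0.5, 1.1, 6.9]
finger_gap: 0.128
```

```bash
python3 st.py
```

```text
t 3.6 tcp [ 0.499  -0.0986  0.0697] F [-0.52  1.07  6.9 ] M [ 0.01  0.11 -0.02] gap 0.128
[[ 2.1e-03  1.0e+00 -1.1e-03]
 [ 9.0e-04 -1.1e-03 -1.0e+00]
 [-1.0e+00  2.0e-03 -9.0e-04]] -0.06
```

Request:
play_rows --pt "-0.01 0 0 0" --pt "-0.025 0 0 0" --pt "-0.05 0 0 0" --pt "-0.08 0 0 0" --pt "-0.11 0 0 0" --pt "-0.13 0 0 0" --pt "-0.13 0 0 0" --pt "-0.13 0 0 0"

```text
t: 4.4
tcp_pos: [0.4984, -0.0985, 0.1999]
tool_rot: [0.501, 0.499, -0.499, 0.5]
force: [-0.6, -0.2, -0.8]
finger_gap: 0.134
```

```bash
python3 st.py;  python3 - <<'E'
from h import *
for n in("top","scene"):
    s=snapshot(n);cv2.imwrite(f"pics/{n}2.png",cv2.resize(s["image"],None,fx=1.25,fy=1.25))
E
```

```text
t 4.4 tcp [ 0.4984 -0.0985  0.1999] F [-0.64 -0.18 -0.78] M [ 0.01  0.04 -0.03] gap 0.134
[[ 2.4e-03  1.0e+00 -1.1e-03]
 [ 8.0e-04 -1.1e-03 -1.0e+00]
 [-1.0e+00  2.4e-03 -8.0e-04]] -0.06
```

Request:
play_rows --pt "0 0 -0.02 -1" --pt "0 -0.002 -0.06 -3" --pt "0 -0.004 -0.1 -5" --pt "0 -0.006 -0.14 -7" --pt "0 -0.008 -0.18 -9" --pt "0 -0.01 -0.22 -9.1" --pt "0 -0.01 -0.25 -9.1" --pt "0 -0.01 -0.264 -9.1" --pt "0 -0.01 -0.264 -9.1" --pt "0 -0.01 -0.264 -9.1"

```text
t: 5.5
tcp_pos: [0.4876, 0.165, 0.1984]
tool_rot: [0.459, 0.539, -0.459, 0.537]
force: [0.5, -1.2, -0.5]
finger_gap: 0.14
```

```bash
python3 st.py;  python3 - <<'E'
from h import *
import pickle
S={}
for n in("top","scene"):
    s=snapshot(n);S[n]=s;cv2.imwrite(f"pics/{n}3.png",s["image"])
pickle.dump(S,open("s3.pkl","wb"))
cv2.imwrite("pics/z3.png",np.hstack([cv2.resize(S["scene"]["image"][150:270,260:360],None,fx=4,fy=4),cv2.resize(S["top"]["image"][150:270,250:350],None,fx=4,fy=4)]))
E
```

```text
t 5.5 tcp [0.4876 0.165  0.1984] F [ 0.47 -1.19 -0.5 ] M [ 0.06 -0.01 -0.03] gap 0.14
[[-0.0021  0.9875  0.1574]
 [ 0.0011  0.1574 -0.9875]
 [-1.     -0.0019 -0.0014]] 9.06
```

View pics/z3.png

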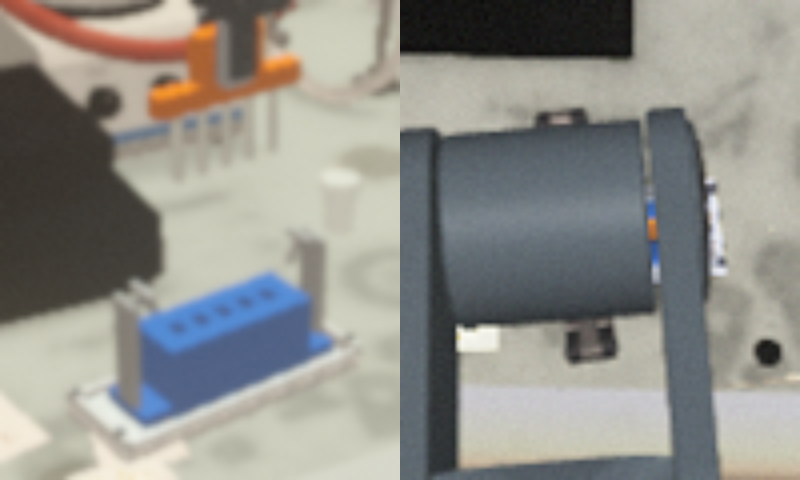

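The scene picture shows the comb held level above the dock with its teeth clear. The top view is blocked by the arm. I'll lower until the tips are about 7 mm above the block and compare tips with slots in the scene view.

Request:
play_rows --pt "0.03 0 0 0" --pt "0.055 0.0005 -0.001 0" --pt "0.075 0.0005 -0.001 0" --pt "0.085 0.0005 -0.001 0" --pt "0.085 0.0005 -0.001 0" --pt "0.085 0.0005 -0.001 0"

```text
t: 6.2
tcp_pos: [0.4888, 0.1651, 0.1142]
tool_rot: [0.46, 0.538, -0.459, 0.537]
force: [0.1, 0.1, -1.7]
finger_gap: 0.134
```

```bash
python3 st.py;  python3 - <<'E'
from h import *
import pickle
s=snapshot("scene");pickle.dump(s,open("s4.pkl","wb"))
cv2.imwrite("pics/z4.png",cv2.resize(s["image"][190:250,285:350],None,fx=11,fy=9.9,interpolation=cv2.INTER_CUBIC))
E
```

```text
t 6.2 tcp [0.4888 0.1651 0.1142] F [ 0.11  0.12 -1.69] M [-0.01 -0.03  0.02] gap 0.134
[[-6.000e-04  9.880e-01  1.546e-01]
 [ 1.400e-03  1.546e-01 -9.880e-01]
 [-1.000e+00 -4.000e-04 -1.500e-03]] 8.89
```

View pics/z4.png

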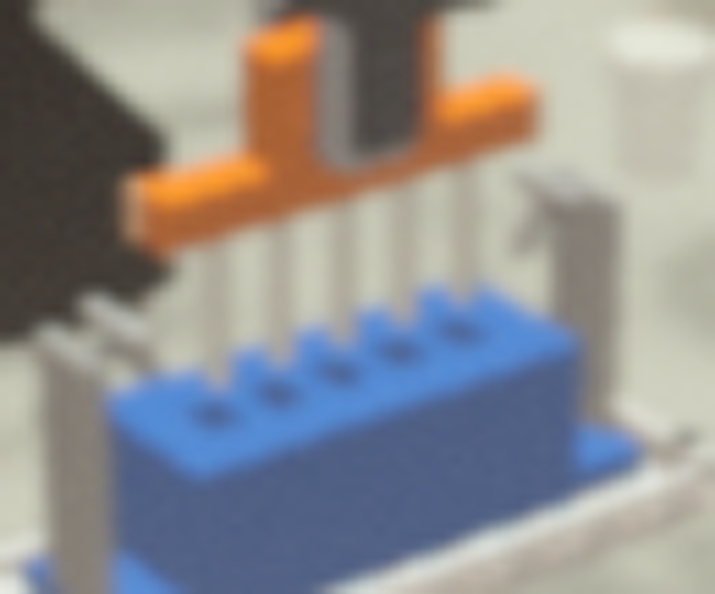

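The tips sit just above their slots, tooth columns at about 215/281/343/402/465 against slot centres 215/277/340/400/459. I'll quantify this with a difference image against the first scene picture.

```bash
python3 - <<'E'
from meas import *
import pickle
s0=pickle.load(open("s0.pkl","rb"))["scene"];s=pickle.load(open("s4.pkl","rb"))
box=(295,340,208,240);k=16
a=sub(s0,*box,k).astype(int);b=sub(s,*box,k).astype(int);d=np.abs(a-b).sum(2)
cv2.imwrite("pics/d4.png",np.clip(d*2,0,255).astype(np.uint8))
f=lambda u,v,z:plane(s,*px(u,v,box[0],box[2],k),z)
C=np.array([.4888,.1651]);ax=np.array([.988,.155]);ay=np.array([-.155,.988])
fK=K(s);R=np.array(s["R"]);t=np.array(s["t"])
def proj(X): c=R@X+t;return c[:2]/c[2]*fK+[s["cx"],s["cy"]]
for i in (2,1,0,-1,-2):
    X=np.r_[C+ay*.016*i,.0625]; p=proj(X); pe=proj(np.r_[C+ay*.016*i,.054]);print(i,"pred tip px",p.round(2),"on block",pe.round(2),"zoom",((p-[295,208]+.5)*16-.5).round(0))
E
```

```text
2 pred tip px [303.76 227.31] on block [303.8  230.51] zoom [148. 316.]
1 pred tip px [309.51 225.18] on block [309.53 228.36] zoom [240. 282.]
0 pred tip px [315.15 223.1 ] on block [315.14 226.26] zoom [330. 249.]
-1 pred tip px [320.69 221.05] on block [320.65 224.19] zoom [418. 216.]
-2 pred tip px [326.11 219.04] on block [326.05 222.16] zoom [505. 184.]
```

View pics/d4.png

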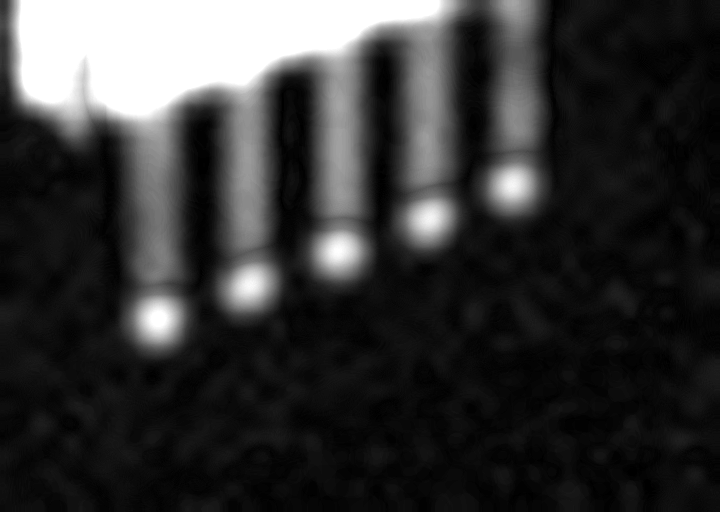

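```bash
python3 - <<'E'
from meas import *
import pickle
s0=pickle.load(open("s0.pkl","rb"))["scene"];s=pickle.load(open("s4.pkl","rb"))
box=(295,340,208,240);k=16
a=sub(s0,*box,k).astype(int);b=sub(s,*box,k).astype(int);d=np.abs(a-b).sum(2)
fK=K(s);R=np.array(s["R"]);t=np.array(s["t"])
def proj(X): c=R@X+t;return (c[:2]/c[2]*fK+[s["cx"],s["cy"]]-[295,208]+.5)*16-.5
C=np.array([.4888,.1651]);ax=np.array([.988,.155]);ay=np.array([-.155,.988])
Jx=(proj(np.r_[C+ax*.001,.054])-proj(np.r_[C,.054]));Jy=(proj(np.r_[C+ay*.001,.054])-proj(np.r_[C,.054]));J=np.c_[Jx,Jy];print("J per mm",J)
g,_,_=0,0,0
h0=cv2.cvtColor(sub(s0,*box,k),cv2.COLOR_BGR2HSV)[...,2]
bh=cv2.morphologyEx(h0,cv2.MORPH_BLACKHAT,np.ones((81,81),np.uint8))
sl=[c for c in blobs(bh>30,0,0,0.5,60,1)] 
n,l,st,c=cv2.connectedComponentsWithStats((bh>30).astype(np.uint8))
sl=sorted([c[i] for i in range(1,n) if 400<st[i,4]<4000 and 230<c[i][1]<400 and 130<c[i][0]<530 ],key=lambda q:q[0]);print(np.round(sl,1))
n,l,st,c=cv2.connectedComponentsWithStats((d>130).astype(np.uint8))
for i,(u,v) in zip((2,1,0,-1,-2),[(158,320),(249,287),(340,253),(428,221),(511,187)]):
    # half max below blob
    pk=d[v-6:v+6,u-4:u+4].mean();col=d[v:v+60,u-4:u+4].mean(1);vb=v+np.argmax(col<pk/2)
    row=d[v-3:v+3,u-45:u+45].mean(0);ii=np.nonzero(row>pk/2)[0];uc=u-45+(ii[0]+ii[-1])/2;w=ii[-1]-ii[0]
    X=np.r_[C+ay*.016*i,.0625]
    th=np.linspace(0,6.28,60);e=np.array([proj(X+.003*np.array([np.cos(q),np.sin(q),0])) for q in th])
    # lowest at col
    print(i,"u",uc,"w",w,"bottom v",vb,"pred u,bottom",proj(X).round(1),e[:,1].max().round(1),"w",np.ptp(e[:,0]).round(1))
E
```

```text
J per mm [[-4.0644936  -5.56532566]
 [-2.87346423  2.08835918]]
[[151.8 383.7]
 [244.3 349.7]
 [334.  315. ]
 [421.3 281.4]
 [508.6 249.2]]
2 u 158.0 w 44 bottom v 343 pred u,bottom [147.6 316.5] 327.5 w 42.4
1 u 249.0 w 46 bottom v 308 pred u,bottom [239.7 282.4] 293.2 w 41.9
0 u 338.5 w 47 bottom v 275 pred u,bottom [330. 249.] 259.6 w 41.5
-1 u 428.5 w 45 bottom v 243 pred u,bottom [418.5 216.3] 226.7 w 41.1
-2 u 512.0 w 44 bottom v 208 pred u,bottom [505.3 184.2] 194.4 w 40.7
```

In the scene camera the teeth need about +0.7 mm along the block's y and +0.3 mm across. I'll correct that and feel downward in small steps.

Request:
play_rows --pt "0.001 0.0003 -0.0007 0" --pt "0.003 0.0003 -0.0007 0" --pt "0.005 0.0003 -0.0007 0" --pt "0.007 0.0003 -0.0007 0" --pt "0.008 0.0003 -0.0007 0" --pt "0.009 0.0003 -0.0007 0" --pt "0.0095 0.0003 -0.0007 0" --pt "0.01 0.0003 -0.0007 0" --pt "0.01 0.0003 -0.0007 0"

```text
t: 7.15
tcp_pos: [0.4892, 0.166, 0.1045]
tool_rot: [0.46, 0.538, -0.459, 0.537]
force: [-0.3, 0.6, -1.0]
finger_gap: 0.133
```

```bash
python3 st.py
```

```text
t 7.15 tcp [0.4892 0.166  0.1045] F [-0.29  0.58 -1.  ] M [ 0.03 -0.05  0.03] gap 0.133
[[ 3.000e-04  9.879e-01  1.549e-01]
 [ 1.500e-03  1.549e-01 -9.879e-01]
 [-1.000e+00  6.000e-04 -1.500e-03]] 8.91
```

Request:
play_rows --pt "0.0005 0 0 0" --pt "0.001 0 0 0" --pt "0.0015 0 0 0" --pt "0.002 0 0 0" --pt "0.0025 0 0 0" --pt "0.003 0 0 0" --pt "0.003 0 0 0"

```text
t: 7.85
tcp_pos: [0.4891, 0.166, 0.1014]
tool_rot: [0.46, 0.538, -0.459, 0.537]
force: [0.0, 0.6, -0.7]
finger_gap: 0.132
```

```bash
python3 st.py;  python3 - <<'E'
from h import *
import pickle
s=snapshot("scene");pickle.dump(s,open("s5.pkl","wb"))
cv2.imwrite("pics/z5.png",cv2.resize(s["image"][190:250,285:350],None,fx=11,fy=9.9,interpolation=cv2.INTER_CUBIC))
E
```

```text
t 7.85 tcp [0.4891 0.166  0.1014] F [ 0.04  0.62 -0.72] M [ 0.02  0.01 -0.02] gap 0.132
[[ 1.000e-04  9.879e-01  1.550e-01]
 [ 1.500e-03  1.550e-01 -9.879e-01]
 [-1.000e+00  4.000e-04 -1.500e-03]] 8.91
```

View pics/z5.png

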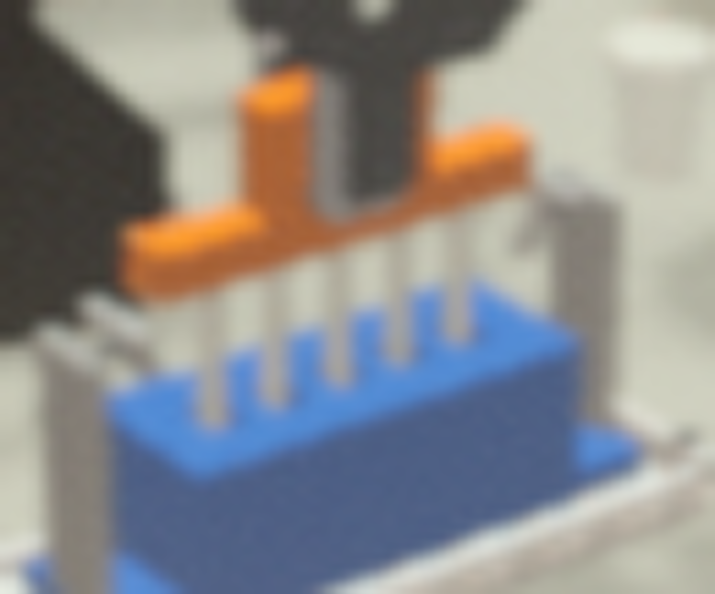

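The picture shows the tooth bottoms at the near rims of the slots, about (212,430) to (458,345), and there is no contact force. I'll continue feeling down.

Request:
play_rows --pt "0.0005 0 0 0" --pt "0.001 0 0 0" --pt "0.0015 0 0 0" --pt "0.002 0 0 0" --pt "0.0025 0 0 0" --pt "0.003 0 0 0" --pt "0.003 0 0 0"

```text
t: 8.6
tcp_pos: [0.4891, 0.166, 0.0984]
tool_rot: [0.46, 0.538, -0.459, 0.537]
force: [0.4, -0.4, -0.3]
finger_gap: 0.137
```

```bash
python3 st.py
```

```text
t 8.6 tcp [0.4891 0.166  0.0984] F [ 0.4  -0.36 -0.35] M [ 0.05  0.02 -0.  ] gap 0.137
[[ 0.000e+00  9.879e-01  1.549e-01]
 [ 1.500e-03  1.549e-01 -9.879e-01]
 [-1.000e+00  3.000e-04 -1.500e-03]] 8.91
```

Request:
play_rows --pt "0.0005 0 0 0" --pt "0.001 0 0 0" --pt "0.0015 0 0 0" --pt "0.002 0 0 0" --pt "0.0025 0 0 0" --pt "0.003 0 0 0" --pt "0.003 0 0 0"

```text
t: 9.3
tcp_pos: [0.4891, 0.166, 0.0953]
tool_rot: [0.46, 0.538, -0.459, 0.537]
force: [0.1, -0.4, -1.8]
finger_gap: 0.134
```

```bash
python3 st.py;  python3 - <<'E'
from h import *
import pickle
s=snapshot("scene");pickle.dump(s,open("s6.pkl","wb"))
cv2.imwrite("pics/z6.png",cv2.resize(s["image"][190:250,285:350],None,fx=11,fy=9.9,interpolation=cv2.INTER_CUBIC))
E
```

```text
t 9.3 tcp [0.4891 0.166  0.0953] F [ 0.14 -0.41 -1.77] M [ 0.07 -0.01 -0.02] gap 0.134
[[-1.000e-04  9.879e-01  1.549e-01]
 [ 1.500e-03  1.549e-01 -9.879e-01]
 [-1.000e+00  1.000e-04 -1.500e-03]] 8.91
```

View pics/z6.png

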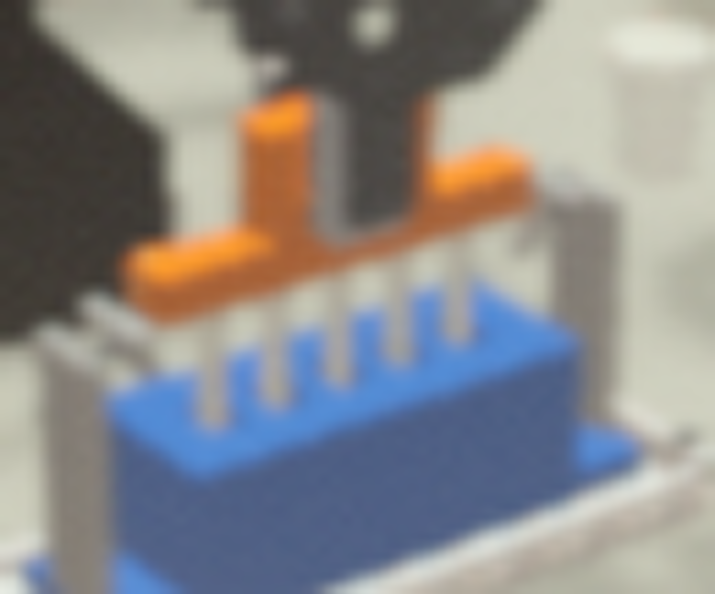

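All five teeth are in: the visible bottoms stay at the slot rims while the spine descends. Next is the catch zone, slowly.

Request:
play_rows --pt "0.0015 0 0 0" --pt "0.003 0 0 0" --pt "0.0045 0 0 0" --pt "0.006 0 0 0" --pt "0.0075 0 0 0" --pt "0.009 0 0 0" --pt "0.009 0 0 0"

```text
t: 10.05
tcp_pos: [0.4895, 0.1659, 0.0863]
tool_rot: [0.46, 0.537, -0.459, 0.537]
force: [1.3, -0.9, 0.6]
finger_gap: 0.137
```

```bash
python3 st.py
```

```text
t 10.05 tcp [0.4895 0.1659 0.0863] F [ 1.26 -0.88  0.55] M [-0.19 -0.21 -0.02] gap 0.137
[[ 7.000e-04  9.879e-01  1.549e-01]
 [ 1.400e-03  1.549e-01 -9.879e-01]
 [-1.000e+00  9.000e-04 -1.300e-03]] 8.91
```

Request:
play_rows --pt "0.001 0 0 0" --pt "0.002 0 0 0" --pt "0.003 0 0 0" --pt "0.004 0 0 0" --pt "0.005 0 0 0" --pt "0.005 0 0 0"

```text
t: 10.65
tcp_pos: [0.49, 0.166, 0.0812]
tool_rot: [0.461, 0.537, -0.459, 0.537]
force: [1.7, -0.6, -1.9]
finger_gap: 0.134
```

```bash
python3 st.py
```

```text
t 10.65 tcp [0.49   0.166  0.0812] F [ 1.74 -0.65 -1.93] M [-0.06 -0.25 -0.02] gap 0.134
[[ 0.0019  0.988   0.1548]
 [ 0.0016  0.1548 -0.988 ]
 [-1.      0.0021 -0.0013]] 8.9
```

Request:
play_rows --pt "0.001 0 0 0" --pt "0.002 0 0 0" --pt "0.003 0 0 0" --pt "0.004 0 0 0" --pt "0.005 0 0 0" --pt "0.005 0 0 0"

```text
t: 11.25
tcp_pos: [0.4898, 0.166, 0.0756]
tool_rot: [0.46, 0.537, -0.459, 0.537]
force: [2.2, -0.4, -3.4]
finger_gap: 0.131
```

```bash
python3 st.py;  python3 - <<'E'
from h import *
import pickle
s=snapshot("scene");pickle.dump(s,open("s7.pkl","wb"))
cv2.imwrite("pics/z7.png",cv2.resize(s["image"][190:250,285:350],None,fx=11,fy=9.9,interpolation=cv2.INTER_CUBIC))
E
```

```text
t 11.25 tcp [0.4898 0.166  0.0756] F [ 2.17 -0.35 -3.38] M [-0.17 -0.18 -0.02] gap 0.131
[[ 0.0014  0.988   0.1547]
 [ 0.0015  0.1547 -0.988 ]
 [-1.      0.0017 -0.0013]] 8.9
```

View pics/z7.png

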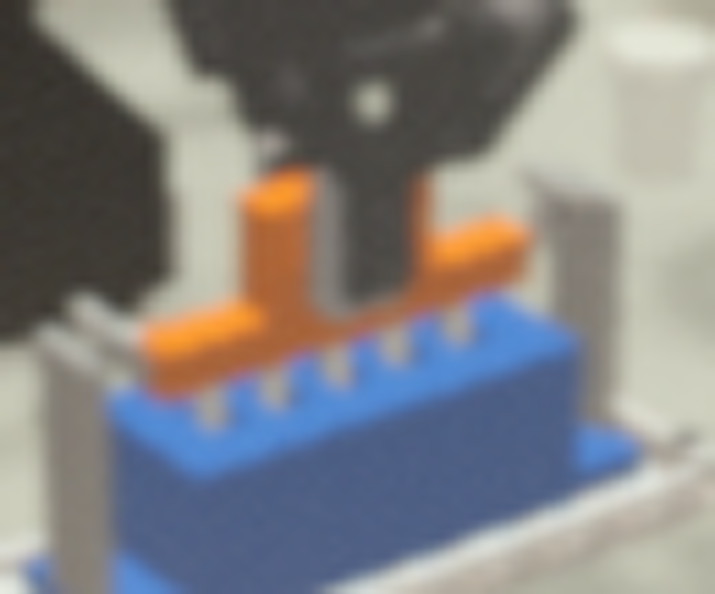

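The spine has pushed the catches aside and is about 10 mm above home. A small 2 N sideways force points to light rubbing, so I'll ease +0.5 mm across while going down.

Request:
play_rows --pt "0.001 0.0005 0 0" --pt "0.002 0.0005 0 0" --pt "0.003 0.0005 0 0" --pt "0.004 0.0005 0 0" --pt "0.005 0.0005 0 0" --pt "0.006 0.0005 0 0" --pt "0.007 0.0005 0 0" --pt "0.0075 0.0005 0 0"

```text
t: 12.1
tcp_pos: [0.4903, 0.1661, 0.0676]
tool_rot: [0.46, 0.537, -0.459, 0.537]
force: [0.7, -0.5, -3.7]
finger_gap: 0.133
```

```bash
python3 st.py
```

```text
t 12.1 tcp [0.4903 0.1661 0.0676] F [ 0.67 -0.45 -3.68] M [-0.11 -0.17  0.06] gap 0.133
[[ 0.0011  0.9879  0.1548]
 [ 0.0015  0.1548 -0.9879]
 [-1.      0.0014 -0.0013]] 8.91
```

Request:
play_rows --pt "0.0005 0 0 0" --pt "0.001 0 0 0" --pt "0.0015 0 0 0"

```text
t: 12.4
tcp_pos: [0.4899, 0.1662, 0.0659]
tool_rot: [0.46, 0.538, -0.459, 0.537]
force: [0.0, 0.2, -0.0]
finger_gap: 0.128
```

```bash
python3 st.py;  python3 - <<'E'
from h import *
s=snapshot("scene")
cv2.imwrite("pics/z8.png",cv2.resize(s["image"][190:250,285:350],None,fx=11,fy=9.9,interpolation=cv2.INTER_CUBIC))
E
```

```text
t 12.4 tcp [0.4899 0.1662 0.0659] F [ 0.05  0.15 -0.01] M [-0.03 -0.02  0.02] gap 0.128
[[ 3.000e-04  9.880e-01  1.546e-01]
 [ 1.600e-03  1.546e-01 -9.880e-01]
 [-1.000e+00  5.000e-04 -1.600e-03]] 8.89
```

View pics/z8.png

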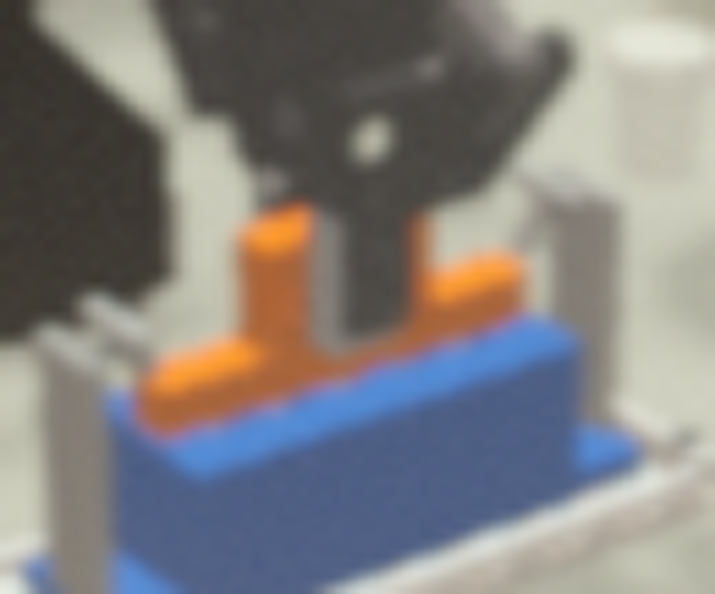

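Both catches are back at their rest positions, left tip about (120,320) and right about (530,200), and the spine lies on the block. A light confirming press comes next.

Request:
play_rows --pt "0.0005 0 0 0" --pt "0.001 0 0 0" --pt "0.001 0 0 0"

```text
t: 12.75
tcp_pos: [0.49, 0.1662, 0.0657]
tool_rot: [0.46, 0.537, -0.459, 0.537]
force: [-1.6, -0.9, 5.7]
finger_gap: 0.133
```

```bash
python3 st.py
```

```text
t 12.75 tcp [0.49   0.1662 0.0657] F [-1.64 -0.89  5.68] M [-0.03  0.19  0.03] gap 0.133
[[ 9.000e-04  9.879e-01  1.549e-01]
 [ 1.600e-03  1.549e-01 -9.879e-01]
 [-1.000e+00  1.200e-03 -1.500e-03]] 8.91
```

The comb is seated: motion stopped at 0.0657 with about 6 N. Letting go.

Request:
play_rows --pt "-0.0003 0 0 0" --pt "-0.0003 0 0 0" --pt "-0.0003 0 0 0" --pt "-0.0003 0 0 0" --pt "-0.0003 0 0 0" --pt "-0.0003 0 0 0" --claw 55

```text
t: 13.35
tcp_pos: [0.49, 0.1662, 0.0659]
tool_rot: [0.46, 0.537, -0.459, 0.537]
force: [0.6, 0.2, 0.2]
finger_gap: 0.554
```

Request:
play_rows --pt "-0.005 0 0 0" --pt "-0.015 0 0 0" --pt "-0.035 0 0 0" --pt "-0.065 0 0 0" --pt "-0.1 0 0 0" --pt "-0.14 0 0 0" --pt "-0.15 0 0 0" --pt "-0.15 0 0 0"

```text
t: 14.15
tcp_pos: [0.4911, 0.1661, 0.2184]
tool_rot: [0.462, 0.536, -0.458, 0.539]
force: [-0.3, -0.4, 0.0]
finger_gap: 0.553
```

```bash
python3 st.py;  python3 - <<'E'
from h import *
s=snapshot("scene")
cv2.imwrite("pics/z9.png",cv2.resize(s["image"][190:250,285:350],None,fx=11,fy=9.9,interpolation=cv2.INTER_CUBIC))
P=pts(s);hh=cv2.cvtColor(s["image"],cv2.COLOR_BGR2HSV);m=cv2.inRange(hh,(5,110,70),(20,255,255))>0
roi=np.zeros_like(m);roi[195:240,290:345]=1;p=P[m&roi];print(np.percentile(p[:,2],[2,50,98]),p.mean(0))
E
```

```text
t 14.15 tcp [0.4911 0.1661 0.2184] F [-0.26 -0.38  0.04] M [ 0.03  0.02 -0.01] gap 0.553
[[ 0.0064  0.9879  0.155 ]
 [ 0.0023  0.155  -0.9879]
 [-1.      0.0066 -0.0012]] 8.91
[0.05590414 0.06972682 0.09542277] [0.48074048 0.17054324 0.07583944]
```

View pics/z9.png

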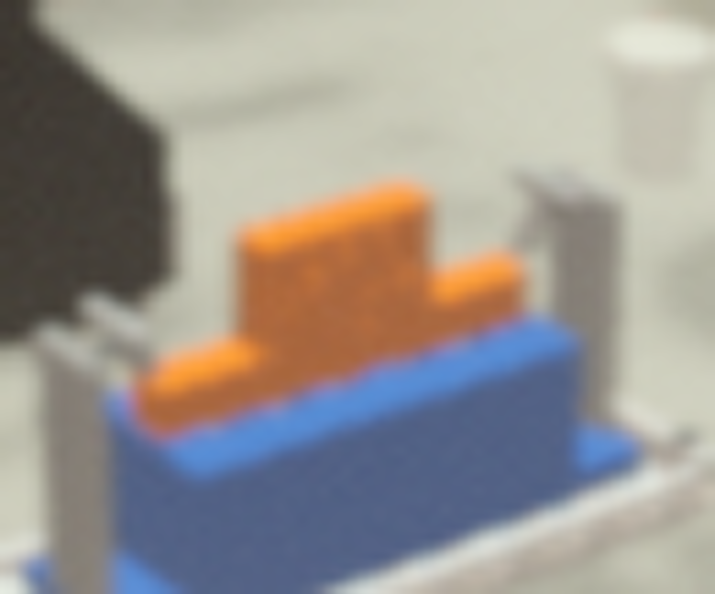

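The comb stands seated, both catches are over the spine ends and the gripper is clear. I'll do a quick check of the bystanders, then hand in.

```bash
python3 - <<'E'
from h import *
import pickle
S=pickle.load(open("s0.pkl","rb"))
for n in("scene","top"):
    s=snapshot(n);d=cv2.absdiff(s["image"],S[n]["image"]).max(2)
    for nm,b in ([("stopper",(338,355,190,210)),("vial",(366,378,234,252))] if n=="scene" else [("stopper",(358,374,148,164)),("vial",(336,348,232,244)),("white cap/septum?",(480,498,170,185))]):
        print(n,nm,d[b[2]:b[3],b[0]:b[1]].mean().round(1),d[b[2]:b[3],b[0]:b[1]].max())
print(manip.sign_off())
E
```

```text
scene stopper 3.3 6
scene vial 3.3 5
top stopper 8.5 15
top vial 6.9 15
top white cap/septum? 7.7 17
the job is handed in; nothing more can be done
None
```

The comb is loaded in the dock with both catches snapped over its spine. The gripper has let go and is clear, and the job was handed in at about 14 s of the 72 s allowed.

**How it went:** I lifted the comb straight out of its stand, carried it over the dock and lowered it to just above the slots. The scene camera showed the teeth about 0.7 mm off along the block, so I corrected that and felt down in small steps. All five teeth went in without contact force. The wrist readings between moves stayed within about 6 N up or down, and the highest was the light press at home. Peaks within a move were not recorded.

**Last checks:**
- **Seating:** the tool stopped at the calculated home height, and the spine lies on the block. The fin top measures about 95 mm, against 96 mm expected.
- **Catches:** in the last picture both are back at their rest positions over the spine ends.
- **Bystanders:** the pictures of the stopper and the vial are unchanged from the start.

**Not settled:**
- **Scene camera offset:** it read about 3 to 8 mm low in x against the top camera and the arm, so I aligned the teeth to the slots within that one view.
- **Septum:** I never identified it with certainty. The likeliest object is unchanged, and the arm did not go near it.

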